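# Set the lamp and raise the water sample with the cam lever

## Robot

A 7-joint arm with a two-finger parallel gripper is mounted at the origin on the work surface. World frame = base frame: x ahead of the robot, y to its left, z up, the work surface at z = 0. Lengths are in m, angles in rad, forces in N, time in s.
With the tool pointing down it reaches from about 0.35 to 0.9 m from the base axis. Payload 8.1 kg.
Tool frame: the origin (TCP) lies at the very end of the fingers, on their centre line; the grasp point (between the pads) lies 19 mm behind it (grasp_offset is the distance from the TCP to the grasp point, in m); z points along the fingers, y is the line along which they close (so a half turn about z gives the same grasp; the last joint's range is limited). The gripper opens to 92 mm and grips with 3 to 60 N. Pads are 19 mm wide; open, the fingers measure 130 mm over their backs; the gripper's body (75 mm by 190 mm) begins 47 mm behind the grasp point.
Start: joints at [-1.351, 0.434, 0.025, 1.573, -0.012, 1.134, -0.075], TCP at [0.198, 0.593, 0.204] pointing down, gripper open.
Joint ranges: [-2.62, 2.62], [-0.44, 2.09], [-1.27, 1.32], [0.08, 2.57], [-1.32, 4.46], [0.12, 2], [-2.74, 2.74]. Speed limits (rad/s): [2.22, 2.22, 3.01, 3.01, 3.14, 3.14, 3.14].

## Interface

Orientations are given as a rotation vector (axis times angle).
In Python, from cell import observe, get_image, camera_params, sign_off, silhouettes, grasp_offset gives the robot as it stands. The module is installed in compiled form; this text tells all that it offers.
- The arm moves only by the tool jog_arm, never from a script. Its argument "motion" is a list that holds one entry, the list of rows, each a list of 7 numbers: the shift along the tool's x, y, z in m, then the turn, a rotation vector about the tool's x, y, z in rad, then the closure, from -1 (fully open) to 1 (shut), so that 0 is half open. In form: [[[dx, dy, dz, wx, wy, wz, hand], ...]]. A call has 1 to 10 rows; each row is the pose to reach, as a shift and turn from the pose commanded when the call began, along the tool's axes at that moment; what a row does not reach only later rows make up. A row lasts 1/12 s, in which the tool goes at most 41.7 mm and 7.16 degrees, less where a joint would pass 70% of its speed; a pose out of reach is approached as far as the arm can. A call with a gripper value outside its range is refused whole. The fingers move at their own pace and stop on an object; "force" is the grip in N (left out, the last holds). Time passes only in rows, so rows that repeat a pose let the fingers close. It gives the time, the measured TCP pose, the force, the opening and the grip force at its end, in the units of the state.
- observe(): the state, without advancing time (a new reading comes with each control period).
- get_image(name): name is "scene" or "top" or "wrist"; returns the picture (384x512x3 uint8, red, green, blue); there is no depth.
- camera_params(name): a dict with "vertical_fov" (degrees; the focal length in pixels is half the picture's height over the tangent of half this angle, whatever the lens; pixels are square), "cx", "cy" (the principal point, pixels), "T" (4x4, takes a point from camera to world coordinates). Camera axes: x right, y down, z forward; pixel columns grow to the right and rows downward; lengths in m; the calibration is good to about 2 mm. A picture is of the moment at which its call begins: read the wrist's pose just before it. camera_params takes no time and is no camera call; for the wrist camera it gives the pose at the moment of the call.
- sign_off(): hands the job in; it is judged then, once.
Trained networks look in the newest picture that a camera, given by its name, has taken for a name from the list of things; names that differ only in an ending like _2 or _b are one class to them, and where a whole thing is asked for, a point or a joint stands for the part that bears it (a point fixed in the world has none). Each returns a list of dicts, best first, with "p" (0 to 1); they miss things now and then, are a little off and sometimes report something else, mostly with a low value. They report only what shows in the picture. A call takes as long as a camera call. They do not tell look-alikes from the thing itself.
- silhouettes(query, camera): "mask" (384x512 bool, what is visible of it) and "pixel" ([column, row] in pixels, amid what is visible of it).
The state is a dict: "clock": time; "joints": joint angles; "dq": joint speeds; "joint_efforts": joint torques, N m; "position": TCP position; "ee_rot": TCP orientation; "force": force on the tool from outside, world axes, zero at the start; "ft_torque": the same for the moment, N m; "width": opening from 0.0 (shut) to 1.0 (fully open); "gripper_force": force on a finger pad.
Only numpy, scipy, OpenCV 4.12 (cv2) and the standard library are available. Lean on these libraries where they do the work, as an engineer would, in place of code of your own. Each camera call takes 0.05 s, during which the arm holds its last target. There are 200 camera calls.

## Task

Get the water sample ready for a reading: first set the ball-topped dimmer lever of the lamp box to the long mark on its dial, 30 degrees past upright on the side away from the robot, and leave it there. Then swing the cam lever of the sample stand up until the sample jar in its holder is at its highest, lever straight up, and finish while still holding the lever there, because it falls back when let go. Move the jar only by means of the lever, and do not shift or knock over the other things on the table.

Things in the scene. Friction and masses are not known exactly. Their poses are not given: they have to be found in the camera images.
- stand: Sample stand, fixed: grey base 150 x 200 x 12 mm with two upright grey cheeks (100 mm high, y = +22 and +118 mm). Origin on the table straight below the cam lever's hinge; x to the stand's back (away from the robot, yawed up to 0.25 rad), y left, z up. Hinge axis along y, 70 mm above the origin. A lamp head on a column at y = +125 to +185 mm is 212 mm high.
- cam_lever (a joint): Cam lever angle (rad), -0.21 to 1.75. At 0 (start: -0.15 to 0.4) it leans 1.4 rad from upright to the stand's front (-x), almost level; it grows as the lever swings up and back. At 1.4 it is straight up and the jar highest; beyond that the jar sinks again. Return spring and friction resist with up to about 6 N at the bar; let go at the top, it swings back down.
- cam_bar (a point): Middle of the cam lever's black crossbar, the part to hold: round, 16 mm thick, 80 mm long, parallel to the stand's y axis, 120 mm from the hinge axis. It sticks out to the right of the steel arm (in the stand's frame: arm at y = -14 mm, bar y = -18 to -98 mm, this point y = -60 mm), free all round; 67 to 135 mm above the table at the start, 190 mm when straight up.
- holder: Jar holder between the cheeks, with a capped glass sample jar (44 mm across, 88 mm tall) fixed upright in its aluminium cup (68 mm across). Origin on its eccentric pin, 30 mm from the hinge axis towards the bar, at y = +70 mm of the stand; jar top 133 mm above it. It stays level. At its highest the origin is 100 mm above the table, over the hinge; at the start it is lower and nearer the front.
- lamp_box: Lamp supply box, fixed: grey, 130 x 110 mm, 62 mm high. Origin under its centre; x to its back (away from the robot, yawed up to 0.4 rad), y left, z up. Dimmer lever hinge axis along y, 66 mm above the origin. An aluminium dial disc (radius 50 mm, centre 60 mm up) stands on edge at y = +20 to +24 mm with marks every 30 degrees; the long one is 30 degrees past upright to the back.
- dimmer (a joint): Angle of the dimmer lever (rad), range -0.95 to 0.95: 0 upright, positive leaning to the back (+x of the box), negative to the front. The long mark is at +0.524 (30 degrees). Stiff with friction (about 1 N at the knob): it stays where it is left.
- dimmer_knob (a point): Centre of the dimmer lever's black ball knob, 26 mm across, 90 mm from its hinge axis on a steel rod 8 mm thick; 129 to 156 mm above the table at the start.
- flask: Conical glass flask, 68 mm across, 100 mm tall, on the robot's side; leave alone. Origin under its centre.
- dropper: Small amber dropper bottle, 32 mm across, 65 mm tall, between the stand and the lamp box; leave alone. Origin under its centre.
- amber: Amber reagent bottle, 60 mm across, 150 mm tall, on the far side; leave alone. Origin under its centre.
- cylinder: Glass measuring cylinder, foot 60 mm, 26 mm thick, 170 mm tall, on the far side; leave alone. Origin under its centre.
- jar: White plastic jar with steel cap, 64 mm across, 75 mm tall, near left; leave alone. Origin under its centre.
- beaker: Clear beaker, 72 mm across, 85 mm tall, at the left; leave alone. Origin under its centre.
- wrench: Steel wrench 170 mm long lying flat at the right; leave alone. Origin under its middle.
Mind the look-alikes: they are no part of the job. What is shaped like the lamp_box but orange is not meant.

How it is judged:
By the outcome, as a careful person would: the job done as asked, in the order asked, and still so for the second after the job is handed in, while the arm keeps its last pose, push and grip.
It also fails if it takes over 64 s, if anything falls off the work surface, if the arm or the gripper's body presses on something with over 40 N, if the wrist force passes 120 N, or if a joint passes its speed limit or range.

## Working session

There is one attempt and no reset: what is moved stays moved. The work goes in short steps, Python scripts to look and compute and a tool call to move; the robot and the scene stay as the last step left them, time stands still between calls to the robot, and variables do not carry over. Pictures are saved under pics/ and viewed, at most 10 in all, crops included, and the job is handed in when it is done.

Besides the shell and the picture viewer there is one more tool, called after "Request:" by a JSON object that holds its "method" and its "body". jog_arm: Moves the arm, as the interface text tells. Its arguments: {"type":"object","properties":{"motion":{"type":"array"},"force":{"type":"number"}},"required":["motion"]}

```bash
mkdir -p pics; cat > h.py <<'E'
import numpy as np, cv2
from cell import *
from scipy.spatial.transform import Rotation as R
def K(n):
    p=camera_params(n); f=192/np.tan(np.radians(p['vertical_fov'])/2); return f,p['cx'],p['cy'],np.array(p['T'])
def ray(n,px):
    f,cx,cy,T=K(n); d=T[:3,:3]@np.array([(px[0]-cx)/f,(px[1]-cy)/f,1]); return T[:3,3],d
def atz(n,px,z):
    o,d=ray(n,px); return o+d*(z-o[2])/d[2]
def proj(n,P):
    f,cx,cy,T=K(n); q=(np.asarray(P)-T[:3,3])@T[:3,:3]; return np.array([cx+f*q[...,0]/q[...,2],cy+f*q[...,1]/q[...,2]]).T
def tri(n1,p1,n2,p2):
    (o1,d1),(o2,d2)=ray(n1,p1),ray(n2,p2)
    s=np.linalg.lstsq(np.array([d1,-d2]).T,o2-o1,rcond=None)[0]
    a,b=o1+s[0]*d1,o2+s[1]*d2; return (a+b)/2,np.linalg.norm(a-b)
E
python3 - <<'E'
from h import *
np.set_printoptions(precision=3,suppress=True)
s=observe(); print(s,grasp_offset if not callable(grasp_offset) else grasp_offset())
for n in("scene","top"):
    im=get_image(n); cv2.imwrite(f"pics/{n}0.png",cv2.resize(im[:,:,::-1],(800,600),interpolation=cv2.INTER_CUBIC)); print(n,camera_params(n))
for q in["stand","cam_bar","cam_lever","holder","lamp_box","dimmer","dimmer_knob","dropper","flask","amber","cylinder"]:
    for n in("scene","top"):
        for r in silhouettes(q,n)[:3]: print(q,n,round(r['p'],2),r['pixel'],r['mask'].sum())
E
```

```text
{'clock': 0.0, 'joints': array([-1.351,  0.435,  0.025,  1.574, -0.012,  1.134, -0.075]), 'dq': array([ 0.001, -0.001, -0.001, -0.002,  0.   , -0.   , -0.002]), 'joint_efforts': array([  0.   , -66.784,   0.985, -31.445,  -0.061,   0.043,   0.   ]), 'position': array([0.198, 0.592, 0.203]), 'ee_rot': array([-0.505, -3.101,  0.002]), 'force': array([-0.854, -0.136, -0.664]), 'ft_torque': array([ 0.022, -0.03 ,  0.042]), 'gripper_force': 0.0, 'width': 0.9993568550183486} 0.0188
scene {'vertical_fov': 56.973969999154264, 'cx': 260.1709702709363, 'cy': 191.4614861057629, 'T': array([[-0.481,  0.697, -0.532,  1.135],
       [ 0.877,  0.37 , -0.308,  0.301],
       [-0.018, -0.615, -0.788,  0.98 ],
       [ 0.   ,  0.   ,  0.   ,  1.   ]])}
top {'vertical_fov': 45.308361006509045, 'cx': 252.40361301417698, 'cy': 191.74470279915562, 'T': array([[-0.022, -0.995,  0.102,  0.406],
       [-1.   ,  0.021, -0.006, -0.002],
       [ 0.003, -0.102, -0.995,  1.842],
       [ 0.   ,  0.   ,  0.   ,  1.   ]])}
stand scene 0.92 [235.6, 201.5] 3320
stand scene 0.22 [330.2, 261.1] 2038
stand top 0.59 [2
[... 724 characters left out ...]
mmer_knob scene 0.59 [347.3, 186.5] 115
dimmer_knob scene 0.49 [338.5, 240.5] 124
dimmer_knob scene 0.48 [328.9, 262.0] 1942
dimmer_knob top 0.61 [198.5, 234.0] 18
dimmer_knob top 0.6 [304.3, 258.9] 43
dropper scene 0.41 [251.1, 240.2] 121
flask scene 0.76 [283.6, 199.6] 322
flask scene 0.68 [150.8, 157.0] 229
flask scene 0.31 [440.2, 288.0] 888
flask top 0.7 [248.7, 222.8] 230
flask top 0.46 [279.9, 198.6] 273
amber scene 0.57 [250.4, 280.0] 650
amber scene 0.24 [152.0, 156.4] 180
amber top 0.69 [232.5, 142.3] 220
amber top 0.68 [247.3, 221.7] 225
amber top 0.44 [114.3, 200.3] 316
cylinder scene 0.9 [202.6, 259.2] 537
cylinder top 0.63 [269.2, 137.7] 197
cylinder top 0.56 [134.7, 238.8] 260
```

View pics/scene0.png

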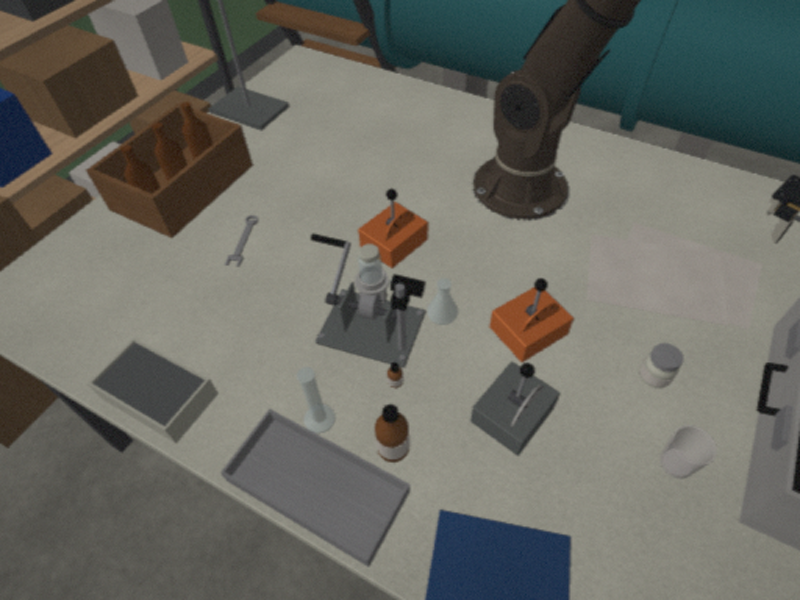

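View pics/top0.png

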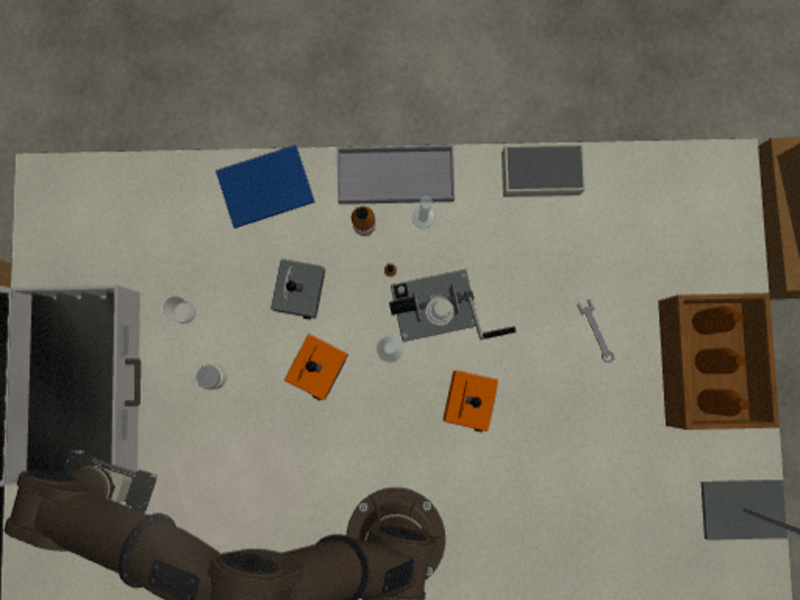

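The scene picture shows three lever boxes. The knob positions, in 800 px scene pixels, are grey (527,370), orange (540,285) and orange (391,195). The grey one, top view (298,288), fits "lamp_box", since orange is excluded. The cam bar is at about scene (327,239) / top (499,332). I'll confirm with one enlarged crop.

```bash
python3 - <<'E'
from h import *
np.set_printoptions(precision=3,suppress=True)
a=get_image("top")[150:250,160:340,::-1]; b=get_image("scene")[130:300,190:370,::-1]
a=cv2.resize(a,None,fx=4.4,fy=4.4,interpolation=3)[:,:400*2]
b=cv2.resize(b,None,fx=3.5,fy=3.5,interpolation=3)
cv2.imwrite("pics/ctop.png",a); cv2.imwrite("pics/cscene.png",b)
k=.64
print("knob",tri("scene",(527*k,370*k),"top",(292*k,286*k)))
print("bar",tri("scene",(327*k,239*k),"top",(499*k,332*k)))
E
```

```text
knob (array([0.616, 0.232, 0.153]), np.float64(0.00471310229702757))
bar (array([ 0.498, -0.26 ,  0.131]), np.float64(0.0006113358493351023))
```

View pics/ctop.png

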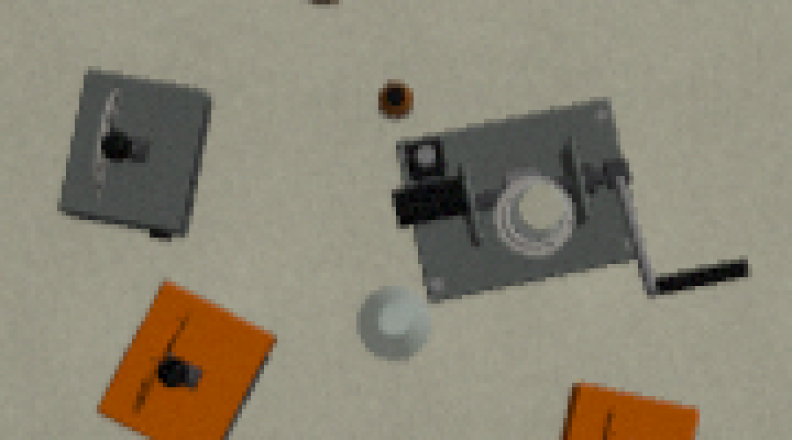

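View pics/cscene.png

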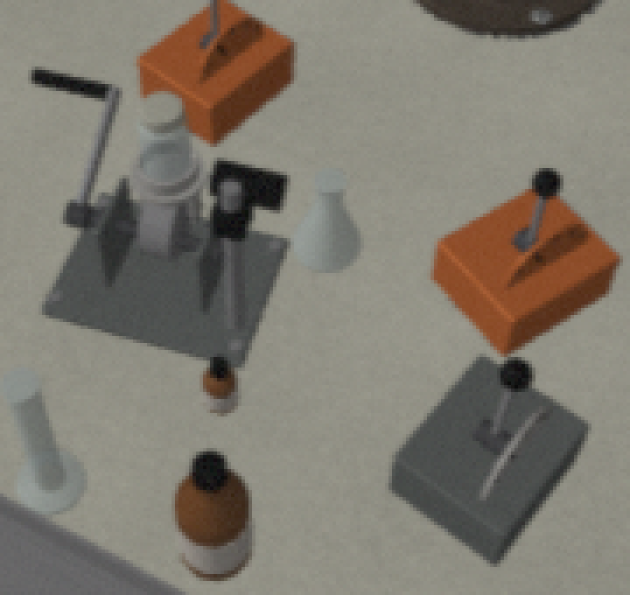

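The crops confirm the grey box: knob at top crop (117,147), dial on its left. The bar runs from (655,285) to (748,267), to the right of the steel arm. Next I'll work out the poses.

```bash
cat > m.py <<'E'
from h import *
from scipy.optimize import least_squares
np.set_printoptions(precision=4,suppress=True)
T=lambda c:np.array(c)/4.4+[160,150]-.4
S=lambda c:np.array(c)/3.5+[190,130]-.4
def W(p,P):
    c,s=np.cos(p[2]),np.sin(p[2]); P=np.atleast_2d(P); return np.c_[p[0]+c*P[:,0]-s*P[:,1],p[1]+s*P[:,0]+c*P[:,1],P[:,2]]
# box: x,y,yaw,th ; top face corners BL FL.. (x back,y left)
bc=[[.065,.055,.062],[.065,-.055,.062],[-.065,-.055,.062],[-.065,.055,.062]]
def fb(p):
    k=[[.09*np.sin(p[3]),0,.066+.09*np.cos(p[3])]]
    return np.r_[(proj("top",W(p,bc))-T([[90,70],[210,92],[186,233],[60,210]])).ravel(),
      (proj("scene",W(p,bc))-S([[587,428],[492,540],[392,462],[483,360]])[[0,1,2,3]]).ravel()*0,
      (proj("top",W(p,k))-T([117,147])).ravel(),(proj("scene",W(p,k))-S([514,375])).ravel()]
rb=least_squares(fb,[.63,.23,-.15,0.]); print("box",rb.x,rb.fun)
k=W(rb.x,[[.09*np.sin(rb.x[3]),0,.066+.09*np.cos(rb.x[3])]]);print("knob",k, "corners scene",(proj("scene",W(rb.x,bc))+.4-[190,130])*3.5)
def fs(p):
    a=1.4-p[3]; e=[[-.12*np.sin(a),y,.07+.12*np.cos(a)] for y in(-.018,-.098)]
    b=[[p[4]+i*.075,p[5]+j*.1,.012] for i,j in((1,1),(1,-1),(-1,-1),(-1,1))]
    return np.r_[(proj("top",W(p,e))-T([[655,284],[748,267]])).ravel(),(proj("scene",W(p,e))-S([[110,93],[33,75]])).ravel(),
     (proj("top",W(p,b))-T([[397,142],[608,98],[640,262],[430,302]])).ravel()]
rs=least_squares(fs,[.58,-.2,.2,.36,0,.07]); print("stand",rs.x,rs.fun)
a=1.4-rs.x[3]; print("bar",W(rs.x,[[-.12*np.sin(a),-.06,.07+.12*np.cos(a)]]))
E
python3 m.py; python3 - <<'E'
from h import *
for n,p,z,l in[("top",(390,269),.06,"dropper"),("top",(389,347),.06,"flask"),("top",(363,215),.14,"amber"),("top",(400,300),.21,"lamp head"),("top",(476,401),.15,"orangeknob"),("top",(438,308),.2,"jar")]: print(l,atz(n,np.array(p)*.64,z))
E
```

```text
box [ 0.6241  0.2292 -0.2007 -0.0891] [-0.3998 -0.4027 -0.0422 -0.4283 -0.8885  0.1662 -0.0792  0.353  -0.
  0.     -0.     -0.      0.     -0.      0.      0.      0.3479 -0.0671
 -0.5039 -0.584 ]
knob [[0.6162 0.2308 0.1556]] corners scene [[502.8456 536.2356]
 [388.6373 454.496 ]
 [477.8735 349.6139]
 [589.327  421.9956]]
stand [ 0.5914 -0.1828  0.1736  0.3468 -0.002   0.0717] [-0.0765  0.2491 -0.2341 -0.0427 -0.1924  0.0677 -0.1392 -0.0843 -0.4838
 -0.1383  0.3906  0.3006  0.7875 -0.4066 -0.6917  0.2335]
bar [[ 0.4991 -0.2599  0.1294]]
dropper [ 0.66540218 -0.00286335  0.06      ]
flask [0.47051082 0.00370676 0.06      ]
amber [0.78647538 0.05945508 0.14      ]
lamp head [ 0.57166375 -0.02412197  0.21      ]
orangeknob [ 0.33706661 -0.19698396  0.15      ]
jar [ 0.55237511 -0.11102695  0.2       ]
```

```bash
cat >> h.py <<'E'
def go(pos,ydir):
    """relative tool-frame move to TCP pos, tool down, closing axis along horizontal angle ydir (half turn free)"""
    s=observe(); A=R.from_rotvec(s['ee_rot']); best=None
    for d in(0,np.pi):
        y=np.array([np.cos(ydir+d),np.sin(ydir+d),0]); z=np.array([0,0,-1.]); B=R.from_matrix(np.c_[np.cross(y,z),y,z])
        w=(A.inv()*B).as_rotvec()
        if best is None or np.linalg.norm(w)<np.linalg.norm(best): best=w
    print("shift",A.inv().apply(np.array(pos)-s['position']).round(4),"turn",best.round(4),"j",s['joints'].round(2),"y",A.as_matrix()[:,1].round(2),"pos",s['position'])
E
python3 -c "
from h import *
go([.616,.231,.235],np.pi/2-.2007)"
```

```text
shift [-0.5109 -0.2105 -0.0314] turn [-0.      0.     -0.1222] j [-1.35  0.43  0.03  1.57 -0.01  1.13 -0.08] y [0.32 0.95 0.  ] pos [0.19830559 0.59271345 0.20361245]
```

Request:
{"method": "jog_arm", "body": {"motion": [[[-0.03,-0.01,-0.06,0,0,0,-1],[-0.25,-0.1,-0.06,0,0,-0.06,-1],[-0.25,-0.1,-0.06,0,0,-0.06,-1],[-0.25,-0.1,-0.06,0,0,-0.06,-1],[-0.25,-0.1,-0.06,0,0,-0.06,-1],[-0.25,-0.1,-0.06,0,0,-0.06,-1],[-0.25,-0.1,-0.06,0,0,-0.06,-1],[-0.25,-0.1,-0.06,0,0,-0.06,-1],[-0.25,-0.1,-0.06,0,0,-0.06,-1]]]}}

```text
clock: 2.05
position: [0.4065, 0.4161, 0.2641]
ee_rot: [0.421, 3.112, 0.0]
force: [-0.1, 0.3, 0.9]
width: 1.004
gripper_force: 0.0
```

```bash
python3 -c "
from h import *
go([.616,.231,.235],np.pi/2-.2007)"
```

```text
shift [-0.2511 -0.1228  0.0294] turn [ 0.0003  0.0014 -0.0683] j [-0.97  0.32  0.11  1.6  -0.03  1.23  0.45] y [0.27 0.96 0.  ] pos [0.40648028 0.41609909 0.26413511]
```

Request:
{"method": "jog_arm", "body": {"motion": [[[-0.251,-0.123,0.03,0,0,-0.068,-1],[-0.251,-0.123,0.03,0,0,-0.068,-1],[-0.251,-0.123,0.03,0,0,-0.068,-1],[-0.251,-0.123,0.03,0,0,-0.068,-1],[-0.251,-0.123,0.03,0,0,-0.068,-1],[-0.251,-0.123,0.03,0,0,-0.068,-1],[-0.251,-0.123,0.03,0,0,-0.068,-1],[-0.251,-0.123,0.03,0,0,-0.068,-1],[-0.251,-0.123,0.03,0,0,-0.068,-1]]]}}

```text
clock: 2.8
position: [0.6144, 0.234, 0.2327]
ee_rot: [-0.309, -3.125, 0.001]
force: [0.0, 0.3, 0.4]
width: 1.002
gripper_force: 0.0
```

```bash
python3 -c "
from h import *
go([.616,.231,.137],np.pi/2-.2007)
im=get_image('wrist');P=proj('wrist',np.array([[.6162,.2308,.1556]]));print(P)
for r in silhouettes('dimmer_knob','wrist')[:3]: print(r['p'],r['pixel'],r['mask'].sum(),atz('wrist',r['pixel'],.1556))
cv2.imwrite('pics/w1.png',im[:,:,::-1])"
```

```text
shift [-0.0022 -0.0026  0.0957] turn [-0.0007 -0.0009  0.0037] j [-0.56  0.47  0.18  1.45 -0.09  1.23  1.  ] y [ 0.2   0.98 -0.  ] pos [0.61444213 0.2340009  0.23270584]
[[251.58022771 195.25123824]]
0.59 [257.5, 196.7] 760 [0.61795326 0.2364633  0.1556    ]
```

View pics/w1.png

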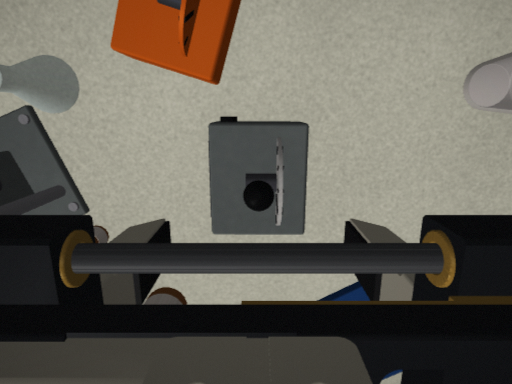

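The wrist view shows the grey box with its ball knob at (258,196), midway between the fingers and clear of the dial. I'll descend and grip.

Request:
{"method": "jog_arm", "body": {"motion": [[[-0.003,0.0005,0.04,0,0,0,-1],[-0.003,0.0005,0.07,0,0,0,-1],[-0.003,0.0005,0.096,0,0,0,-1],[-0.003,0.0005,0.096,0,0,0,0],[-0.003,0.0005,0.096,0,0,0,0.7],[-0.003,0.0005,0.096,0,0,0,1],[-0.003,0.0005,0.096,0,0,0,1],[-0.003,0.0005,0.096,0,0,0,1],[-0.003,0.0005,0.096,0,0,0,1],[-0.003,0.0005,0.096,0,0,0,1]]], "force": 12}}

```text
clock: 3.73
position: [0.6175, 0.2347, 0.1386]
ee_rot: [0.306, 3.125, 0.001]
force: [0.6, 0.9, -0.7]
width: 0.544
gripper_force: 0.0
```

```bash
python3 -c "
from h import *
s=observe();print(s['width']*92,s['gripper_force'],s['force'])
c,q=np.cos(-.2007),np.sin(-.2007)
for t in(-.089,.1,.3,.524,.56):
  d=.09*np.sin(t)
  print(t);go([.6241+c*d,.2292+q*d+.002,.066+.09*np.cos(t)-.0188],np.pi/2-.2007)"
```

```text
50.08908593334667 0.0 [ 0.63049991  0.89007336 -0.74309918]
-0.089
shift [ 0.0009 -0.0021  0.0018] turn [0.001  0.0012 0.0058] j [-0.55  0.55  0.17  1.57 -0.1   1.03  1.02] y [0.19 0.98 0.  ] pos [0.61753462 0.23469874 0.13863527]
0.1
shift [-0.0161 -0.0022  0.0019] turn [0.001  0.0012 0.0058] j [-0.55  0.55  0.17  1.57 -0.1   1.03  1.02] y [0.19 0.98 0.  ] pos [0.61753462 0.23469874 0.13863527]
0.3
shift [-0.0337 -0.0023  0.0055] turn [0.001  0.0012 0.0058] j [-0.55  0.55  0.17  1.57 -0.1   1.03  1.02] y [0.19 0.98 0.  ] pos [0.61753462 0.23469874 0.13863527]
0.524
shift [-0.0521 -0.0024  0.0136] turn [0.001  0.0012 0.0058] j [-0.55  0.55  0.17  1.57 -0.1   1.03  1.02] y [0.19 0.98 0.  ] pos [0.61753462 0.23469874 0.13863527]
0.56
shift [-0.0549 -0.0025  0.0152] turn [0.001  0.0012 0.0058] j [-0.55  0.55  0.17  1.57 -0.1   1.03  1.02] y [0.19 0.98 0.  ] pos [0.61753462 0.23469874 0.13863527]
```

Still closing; I'll give it more rows.

Request:
{"method": "jog_arm", "body": {"motion": [[[0,0,0,0,0,0,1],[0,0,0,0,0,0,1],[0,0,0,0,0,0,1],[0,0,0,0,0,0,1],[0,0,0,0,0,0,1],[0,0,0,0,0,0,1],[0,0,0,0,0,0,1],[0,0,0,0,0,0,1]]]}}

```text
clock: 4.4
position: [0.6171, 0.2345, 0.1375]
ee_rot: [-0.306, -3.127, 0.0]
force: [1.1, 0.1, -0.9]
width: 0.234
gripper_force: 10.7
```

```bash
python3 -c "
from h import *
s=observe();print(s['width']*92,s['gripper_force'],s['force'],s['position'])"
```

```text
21.525192504297568 10.732136070728302 [ 1.08903023  0.08321082 -0.92093608] [0.61706873 0.23446672 0.13747902]
```

```bash
python3 -c "
from h import *
a=get_image('scene');b=get_image('wrist')
P=proj('scene',np.array([[.6162,.2308,.1556]]))[0].astype(int);print(P)
a=cv2.resize(a[P[1]-50:P[1]+50,P[0]-50:P[0]+50],(400,400),interpolation=3);b=cv2.resize(b,(400,300))
c=np.zeros((400,800,3),np.uint8);c[:,:400]=a;c[:300,400:]=b
cv2.imwrite('pics/g1.png',c[:,:,::-1])"
```

```text
[335 236]
```

View pics/g1.png

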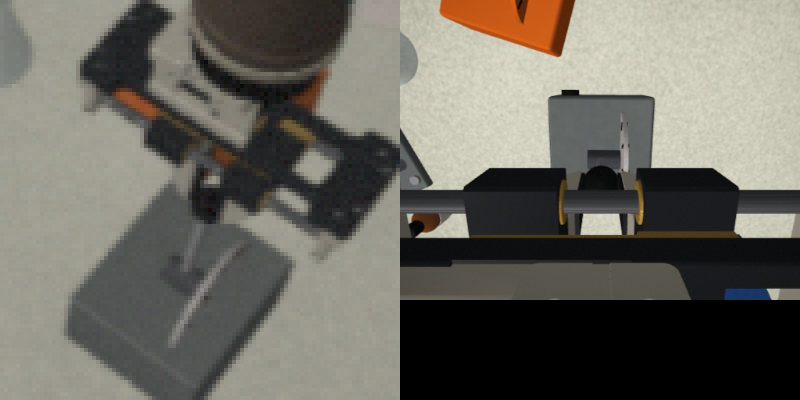

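The knob is between the pads with a grip force of about 11 N. I'll swing it along the arc.

Request:
{"method": "jog_arm", "body": {"motion": [[[-0.009,0,0,0,0,0,1],[-0.018,0,0.001,0,0,0,1],[-0.026,0,0.003,0,0,0,1],[-0.034,0,0.006,0,0,0,1],[-0.042,0,0.009,0,0,0,1],[-0.048,0,0.011,0,0,0,1],[-0.053,0,0.0135,0,0,0,1],[-0.053,0,0.0135,0,0,0,1],[-0.053,0,0.0135,0,0,0,1]]]}}

```text
clock: 5.25
position: [0.6735, 0.2231, 0.126]
ee_rot: [0.308, 3.12, 0.002]
force: [3.8, -1.1, 6.2]
width: 0.217
gripper_force: 12.2
```

```bash
python3 -c "
from h import *
s=observe();print(s['width']*92,s['gripper_force'],s['force'],s['position'])
c,q=np.cos(-.2007),np.sin(-.2007)
d=.09*np.sin(.524)
go([.6241+c*d,.2292+q*d+.002,.066+.09*np.cos(.524)-.0188],np.pi/2-.2007)"
```

```text
20.001846860971195 12.187997996807098 [ 3.80346938 -1.14316718  6.23930933] [0.67351686 0.223113   0.12602398]
shift [ 0.005  -0.0019  0.0009] turn [0.0019 0.0066 0.004 ] j [-0.5   0.63  0.17  1.45 -0.11  1.07  1.07] y [0.2  0.98 0.  ] pos [0.67351686 0.223113   0.12602398]
```

Request:
{"method": "jog_arm", "body": {"motion": [[[0,0,0,0,0,0,0],[0,0,0,0,0,0,0],[0,0,0,0,0,0,0],[0,0,0,0,0,0,0],[0,0,0,0,0,0,0],[0,0,-0.03,0,0,0,0],[0,0,-0.06,0,0,0,0],[0.03,0,-0.1,0,0,0,0],[0.06,0,-0.1,0,0,0,0],[0.06,0,-0.1,0,0,0,0]]]}}

```text
clock: 6.08
position: [0.6063, 0.2391, 0.2272]
ee_rot: [0.3, 3.127, 0.006]
force: [0.6, 0.8, -0.6]
width: 0.502
gripper_force: 0.0
```

```bash
python3 - <<'E'
from h import *
get_image('wrist'); get_image('scene'); get_image('top')
B=[.6241,.2292,-.2007]
c,q=np.cos(B[2]),np.sin(B[2])
ts=np.arange(-.2,.96,.02)
for n in('wrist','scene','top'):
  P=np.array([[B[0]+c*.09*np.sin(t),B[1]+q*.09*np.sin(t),.066+.09*np.cos(t)] for t in ts]); Q=proj(n,P)
  print(n,'exp',Q[np.argmin(abs(ts-.524))],observe()['position'])
  for r in silhouettes('dimmer_knob',n)[:4]:
    d=np.linalg.norm(Q-r['pixel'],axis=1);i=d.argmin();print(round(r['p'],2),r['pixel'],r['mask'].sum(),'theta',ts[i].round(3),'dist',d[i])
a=get_image('wrist')
cv2.imwrite('pics/w2.png',a[:,:,::-1])
E
```

```text
wrist exp [252.3329274  255.19522323] [0.6100652  0.23597149 0.22416556]
0.88 [255.6, 220.1] 379 theta 0.08 dist 3.3856558461526514
scene exp [324.35788631 251.76983339] [0.61049272 0.23548606 0.22365161]
top exp [189.67990952 169.49274696] [0.61071619 0.23518831 0.22334861]
0.58 [299.4, 258.6] 22 theta -0.2 dist 134.81233034229479
```

View pics/w2.png

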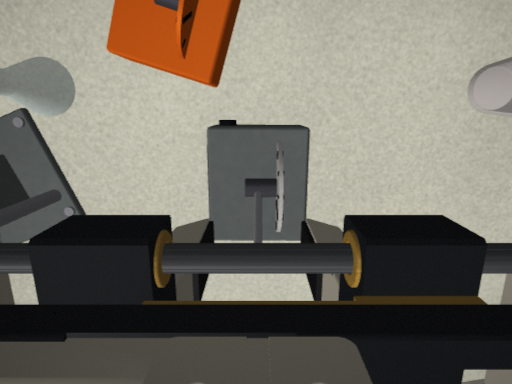

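The knob is hidden behind the gripper's guide rod. I'll move farther out so the wrist camera sees it.

Request:
{"method": "jog_arm", "body": {"motion": [[[-0.04,0,-0.02,0,0,0,0],[-0.08,0,-0.04,0,0,0,0],[-0.1,0,-0.04,0,0,0,0],[-0.1,0,-0.04,0,0,0,0],[-0.1,0,-0.04,0,0,0,0],[-0.1,0,-0.04,0,0,0,0],[-0.1,0,-0.04,0,0,0,0]]]}}

```text
clock: 7.02
position: [0.7075, 0.217, 0.2635]
ee_rot: [-0.304, -3.125, 0.0]
force: [-0.2, 0.4, -0.1]
width: 0.497
gripper_force: 0.0
```

```bash
cat > k.py <<'E'
from h import *
import sys
a=get_image('wrist')
B=[.6241,.2292,-.2007]
bc=np.array([[.065,.055,.062],[.065,-.055,.062],[-.065,-.055,.062],[-.065,.055,.062]])
c,q=np.cos(B[2]),np.sin(B[2])
w=lambda P:np.c_[B[0]+c*P[:,0]-q*P[:,1],B[1]+q*P[:,0]+c*P[:,1],P[:,2]]
ts=np.arange(-.2,.96,.01)
Q=proj('wrist',w(np.c_[.09*np.sin(ts),0*ts,.066+.09*np.cos(ts)]))
m=proj('wrist',w(np.array([[r*np.sin(.524),.024,.06+r*np.cos(.524)] for r in(.035,.05)])))
print('exp',Q[np.argmin(abs(ts-.524))],'corners',proj('wrist',w(bc)).round(0).tolist(),'mark',m.round(1).tolist(),observe()['position'])
for r in silhouettes('dimmer_knob','wrist')[:2]:
    d=np.linalg.norm(Q-r['pixel'],axis=1);i=d.argmin();print(round(r['p'],2),r['pixel'],r['mask'].sum(),'theta',ts[i].round(3),'dist',d[i])
u,v=Q[np.argmin(abs(ts-.4))].astype(int);u=min(max(u,100),412);v=min(max(v,75),309)
print('crop origin',u-100,v-75,'scale 4')
cv2.imwrite(sys.argv[1],cv2.resize(a[v-75:v+75,u-100:u+100,::-1],(800,600),interpolation=3))
E
python3 k.py pics/w3.png
```

```text
exp [252.14664532 139.04108728] corners [[299.0, 151.0], [207.0, 150.0], [203.0, 32.0], [303.0, 33.0]] mark [[275.1, 109.6], [275.7, 116.9]] [0.70746237 0.21710155 0.26378968]
0.92 [255.4, 139.0] 853 theta 0.52 dist 3.253614123207971
crop origin 152 53 scale 4
```

View pics/w3.png

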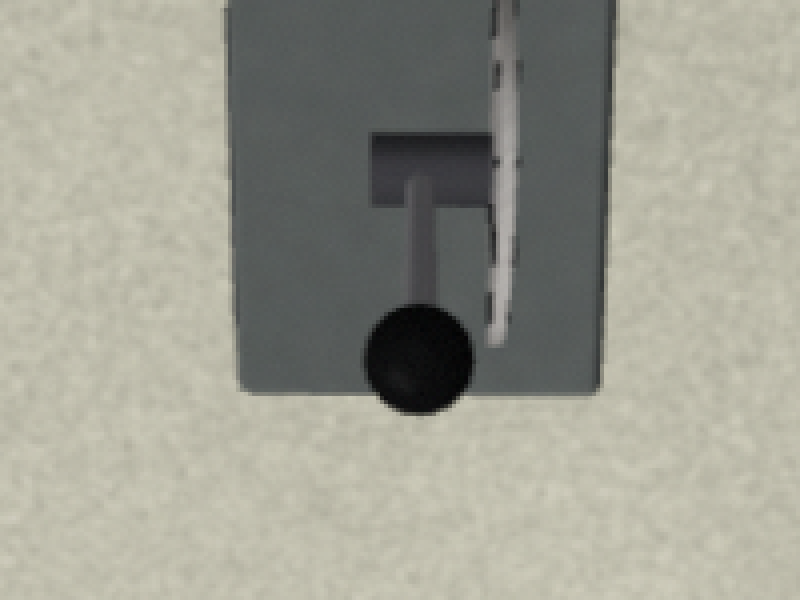

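The knob is at crop (419,360), i.e. wrist (256.7,142.8). That is about 4 px past the expected row, so a slight overshoot. I'll fit it exactly.

```bash
python3 - <<'E'
from h import *
a=get_image('wrist'); g=a.max(axis=2)
m=(g[120:175,235:285]<45).astype(np.uint8)
m=cv2.morphologyEx(m,cv2.MORPH_OPEN,cv2.getStructuringElement(2,(9,9)))
c=max(cv2.findContours(m,0,1)[0],key=cv2.contourArea); (u,v),r=cv2.minEnclosingCircle(c); u+=235;v+=120; print(u,v,r)
from scipy.optimize import least_squares
B=[.6241,.2292,-.2007]
def w(p,P):
    c,q=np.cos(p[2]),np.sin(p[2]);P=np.atleast_2d(P);return np.c_[p[0]+c*P[:,0]-q*P[:,1],p[1]+q*P[:,0]+c*P[:,1],P[:,2]]
bc=np.array([[.065,.055,.062],[.065,-.055,.062]])
# box refit in wrist from rear corners + knob
def f(p): return np.r_[(proj('wrist',w(p,bc))-[[301.8,150.6],[211.8,150.6]]).ravel(),(proj('wrist',w(p,[.09*np.sin(p[3]),0,.066+.09*np.cos(p[3])]))-[u,v]).ravel()]
s=least_squares(f,B+[.5]);print(s.x,s.fun)
for th in(.5,.524,.55,.58): print(th,proj('wrist',w(B,[.09*np.sin(th),0,.066+.09*np.cos(th)])))
E
```

```text
256.1308059692383 142.0990219116211 13.447545051574707
[ 0.62534083  0.23281927 -0.19256908  0.55571176] [ 4.84989062e-01 -7.13941515e-02 -1.03074799e+00  1.24818492e-01
  4.29308863e-01 -7.76139436e-04]
0.5 [[252.11125552 137.10876812]]
0.524 [[252.12050653 139.05372851]]
0.55 [[252.13118475 141.10300578]]
0.58 [[252.1443247  143.39129871]]
```

Fit gives θ≈0.556, about 1.8° past the mark, because the arm overshot dynamically. I'll regrip and ease it back gently.

```bash
python3 -c "
from h import *
go([.672,.224,.124],np.pi/2-.197)"
```

```text
shift [ 3.620e-02 -1.000e-04  1.403e-01] turn [ 0.0003 -0.0004  0.003 ] j [-0.48  0.61  0.2   1.15 -0.12  1.4   1.09] y [0.19 0.98 0.  ] pos [0.70762627 0.21705829 0.26425148]
```

Request:
{"method": "jog_arm", "body": {"motion": [[[0.018,0,0.03,0,0,0,0],[0.036,0,0.06,0,0,0,0],[0.036,0,0.08,0,0,0,0],[0.036,0,0.1,0,0,0,0],[0.036,0,0.115,0,0,0,0],[0.036,0,0.13,0,0,0,0],[0.036,0,0.14,0,0,0,0],[0.036,0,0.14,0,0,0,0],[0.036,0,0.14,0,0,0,0],[0.036,0,0.14,0,0,0,0]]]}}

```text
clock: 8.0
position: [0.6736, 0.2237, 0.1253]
ee_rot: [0.305, 3.125, 0.001]
force: [0.2, 0.2, 0.7]
width: 0.498
gripper_force: 0.0
```

Request:
{"method": "jog_arm", "body": {"motion": [[[0,0,0,0,0,0,1],[0,0,0,0,0,0,1],[0,0,0,0,0,0,1],[0,0,0,0,0,0,1],[0,0,0,0,0,0,1],[0,0,0,0,0,0,1],[0,0,0,0,0,0,1],[0,0,0,0,0,0,1],[0,0,0,0,0,0,1],[0,0,0,0,0,0,1]]]}}

```text
clock: 8.83
position: [0.6733, 0.2231, 0.1243]
ee_rot: [0.306, 3.126, -0.0]
force: [-0.1, -2.3, 2.7]
width: 0.241
gripper_force: 11.7
```

Request:
{"method": "jog_arm", "body": {"motion": [[[0.0005,0,-0.0003,0,0,0,1],[0.001,0,-0.0006,0,0,0,1],[0.0015,0,-0.0009,0,0,0,1],[0.002,0,-0.0012,0,0,0,1],[0.0025,0,-0.0014,0,0,0,1],[0.0025,0,-0.0014,0,0,0,1],[0.0025,0,-0.0014,0,0,0,1],[0.0025,0,-0.0014,0,0,0,1]]]}}

```text
clock: 9.5
position: [0.6707, 0.2237, 0.1257]
ee_rot: [0.306, 3.126, -0.0]
force: [1.9, -2.0, 3.6]
width: 0.239
gripper_force: 11.9
```

Request:
{"method": "jog_arm", "body": {"motion": [[[0,0,0,0,0,0,0],[0,0,0,0,0,0,0],[0,0,0,0,0,0,0],[0,0,0,0,0,0,0],[0,0,0,0,0,0,0],[0,0,-0.03,0,0,0,0],[0,0,-0.06,0,0,0,0],[-0.02,0,-0.1,0,0,0,0],[-0.036,0,-0.14,0,0,0,0],[-0.036,0,-0.14,0,0,0,0]]]}}

```text
clock: 10.33
position: [0.7104, 0.2163, 0.2736]
ee_rot: [0.307, 3.116, 0.006]
force: [-0.9, 0.1, 1.1]
width: 0.497
gripper_force: 0.0
```

Request:
{"method": "jog_arm", "body": {"motion": [[[0,0,0,0,0,0,0],[0,0,0,0,0,0,0],[0,0,0,0,0,0,0],[0,0,0,0,0,0,0]]]}}

```text
clock: 10.67
position: [0.7047, 0.2172, 0.2638]
ee_rot: [-0.305, -3.124, 0.001]
force: [-0.4, 0.5, -0.8]
width: 0.494
gripper_force: 0.0
```

```bash
python3 - <<'E'
from h import *
from scipy.optimize import least_squares
a=get_image('wrist'); g=a.max(axis=2).astype(float)
m=(g[115:175,235:285]<45).astype(np.uint8)
m=cv2.morphologyEx(m,cv2.MORPH_OPEN,cv2.getStructuringElement(2,(9,9)))
c=max(cv2.findContours(m,0,1)[0],key=cv2.contourArea); (u,v),r=cv2.minEnclosingCircle(c); u+=235;v+=115; print(u,v,r)
# rear edge of box: row of steepest brightness rise
for cols in(slice(216,236),slice(284,298)):
    p=g[140:165,cols].mean(1); print(140.5+np.diff(p).argmax(), np.diff(p).round(0).tolist()[4:18])
B=[.6253,.2328,-.1926]
def w(p,P):
    c,q=np.cos(p[2]),np.sin(p[2]);P=np.atleast_2d(P);return np.c_[p[0]+c*P[:,0]-q*P[:,1],p[1]+q*P[:,0]+c*P[:,1],P[:,2]]
print('corners',proj('wrist',w(B,[[.065,.055,.062],[.065,-.055,.062]])))
for th in(.48,.5,.524,.55): print(th,proj('wrist',w(B,[.09*np.sin(th),0,.066+.09*np.cos(th)])))
print(observe()['position'])
go([.495,-.27,.26],.1736)
E
```

```text
256.7903232574463 143.1774196624756 13.669395446777344
153.5 [-1.0, -0.0, -0.0, 1.0, -0.0, 0.0, 1.0, 2.0, 18.0, 53.0, 24.0, 0.0, -1.0, -1.0]
154.5 [1.0, -0.0, 0.0, -0.0, 0.0, -0.0, -0.0, 2.0, 4.0, 31.0, 59.0, -2.0, -0.0, 4.0]
corners [[302.76956053 153.10734664]
 [211.38758044 153.32297717]]
0.48 [[257.12300843 139.20485113]]
0.5 [[257.12558818 140.84699244]]
0.524 [[257.12854929 142.77159298]]
0.55 [[257.13159076 144.79880048]]
[0.70488169 0.21716077 0.26404988]
shift [ 0.1118 -0.5185  0.0048] turn [-0.0023 -0.0014  1.2028] j [-0.48  0.6   0.2   1.16 -0.12  1.4   1.09] y [ 0.19  0.98 -0.  ] pos [0.70488169 0.21716077 0.26404988]
```

The dimmer reads about 0.525 rad, on the mark. Now over to the cam bar.

Request:
{"method": "jog_arm", "body": {"motion": [[[0.02,-0.03,-0.03,0,0,0.1,-0.3],[0.112,-0.518,-0.03,0,0,1.2,-0.3],[0.112,-0.518,-0.03,0,0,1.2,-0.3],[0.112,-0.518,-0.03,0,0,1.2,-0.3],[0.112,-0.518,-0.03,0,0,1.2,-0.3],[0.112,-0.518,-0.03,0,0,1.2,-0.3],[0.112,-0.518,-0.03,0,0,1.2,-0.3],[0.112,-0.518,-0.03,0,0,1.2,-0.3],[0.112,-0.518,-0.03,0,0,1.2,-0.3],[0.112,-0.518,-0.03,0,0,1.2,-0.3]]]}}

```text
clock: 11.55
position: [0.5411, -0.1546, 0.2943]
ee_rot: [-2.024, -2.401, -0.0]
force: [1.6, 0.2, 0.1]
width: 0.647
gripper_force: 0.0
```

```bash
python3 -c "
from h import *
go([.5,-.265,.24],.1736)"
```

```text
shift [-0.1019 -0.0591  0.0542] turn [-0.0005 -0.0007 -0.0038] j [-0.23  0.28  0.55  1.62 -0.15  1.28  0.52] y [ 0.99  0.17 -0.  ] pos [ 0.54110684 -0.15460688  0.29425119]
```

Request:
{"method": "jog_arm", "body": {"motion": [[[-0.102,-0.059,0,0,0,0,-0.3],[-0.102,-0.059,0,0,0,0,-0.3],[-0.102,-0.059,0,0,0,0,-0.3],[-0.102,-0.059,0,0,0,0,-0.3],[-0.102,-0.059,0.04,0,0,0,-0.3],[-0.102,-0.059,0.05,0,0,0,-0.3],[-0.102,-0.059,0.05,0,0,0,-0.3],[-0.102,-0.059,0.05,0,0,0,-0.3]]]}}

```text
clock: 12.22
position: [0.5023, -0.2632, 0.2446]
ee_rot: [-2.015, -2.408, 0.001]
force: [0.1, 0.5, 0.6]
width: 0.651
gripper_force: 0.0
```

```bash
python3 - <<'E'
from h import *
a=get_image('wrist')
c,q=np.cos(.1736),np.sin(.1736)
t=1.4-.3468
P=np.array([[.5914-c*.12*np.sin(t)-q*y,-.1828-q*.12*np.sin(t)+c*y,.07+.12*np.cos(t)] for y in(-.018,-.098)])
Q=proj('wrist',P); print(Q)
for r in silhouettes('cam_bar','wrist')[:2]: print(r['p'],r['pixel'],r['mask'].sum())
for x in Q: cv2.circle(a,tuple(int(v) for v in x),3,(255,0,0),1)
cv2.imwrite('pics/w4.png',a[:,:,::-1])
go([.5,-.265,.129-.0188],.1736)
E
```

```text
[[253.18788859 131.96047349]
 [253.19292555 214.86194623]]
0.95 [338.4, 45.8] 8458
shift [-0.0003 -0.0036  0.1358] turn [0.0012 0.0007 0.0033] j [-0.04  0.33  0.58  1.69 -0.2   1.18  0.77] y [0.98 0.18 0.  ] pos [ 0.50326879 -0.26397402  0.24597192]
```

View pics/w4.png

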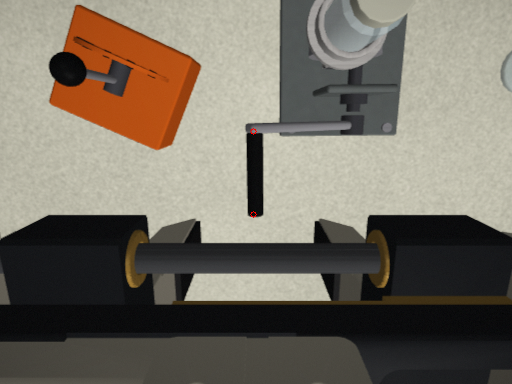

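The predicted bar ends (253,132) and (253,215) sit on the black bar. I'll descend and grip.

Request:
{"method": "jog_arm", "body": {"motion": [[[0,-0.002,0.03,0,0,0,-0.3],[0,-0.002,0.06,0,0,0,-0.3],[0,-0.002,0.09,0,0,0,-0.3],[0,-0.002,0.115,0,0,0,-0.3],[0,-0.002,0.13,0,0,0,-0.3],[0,-0.002,0.135,0,0,0,-0.3],[0,-0.002,0.135,0,0,0,0.3],[0,-0.002,0.135,0,0,0,1],[0,-0.002,0.135,0,0,0,1],[0,-0.002,0.135,0,0,0,1]]], "force": 30}}

```text
clock: 13.15
position: [0.5015, -0.2649, 0.1112]
ee_rot: [2.016, 2.406, 0.002]
force: [-0.0, 0.8, -0.0]
width: 0.408
gripper_force: 0.0
```

Request:
{"method": "jog_arm", "body": {"motion": [[[0,0,0,0,0,0,1],[0,0,0,0,0,0,1],[0,0,0,0,0,0,1],[0,0,0,0,0,0,1],[0,0,0,0,0,0,1],[0,0,0,0,0,0,1],[0,0,0,0,0,0,1],[0,0,0,0,0,0,1],[0,0,0,0,0,0,1],[0,0,0,0,0,0,1]]]}}

```text
clock: 13.98
position: [0.5007, -0.2645, 0.1097]
ee_rot: [2.017, 2.408, 0.0]
force: [0.1, 0.2, 0.3]
width: 0.004
gripper_force: 0.3
```

```bash
python3 - <<'E'
from h import *
c,q=np.cos(.1736),np.sin(.1736); s=observe(); print(s['width']*92,s['gripper_force'],s['force'])
p=s['position'];dx,dy=p[0]-.5914,p[1]+.1828; x,y=c*dx+q*dy,-q*dx+c*dy; z=p[2]+.0188-.07
print('stand x,y,z',x,y,z,'r',np.hypot(x,z),'theta',1.4-np.arctan2(-x,z))
A=R.from_rotvec(s['ee_rot']); t0=np.arctan2(-x,z)
for t in np.linspace(t0,0,11)[1:]:
    print(t.round(3),A.inv().apply(np.array([.5914-c*.12*np.sin(t)-q*y,-.1828-q*.12*np.sin(t)+c*y,.07+.12*np.cos(t)-.0188])-p).round(4))
E
```

```text
0.32841842087652207 0.2715219743549824 [0.1315907  0.1665476  0.28520785]
stand x,y,z -0.10346147360101046 -0.06476693834380548 0.05848934761358521 r 0.11884982248180008 theta 0.3437364640673637
0.951 [-0.      0.0058 -0.0112]
0.845 [-0.      0.0137 -0.0212]
0.739 [-0.0001  0.0226 -0.0302]
0.634 [-0.0001  0.0324 -0.0382]
0.528 [-0.0001  0.043  -0.0451]
0.423 [-0.0001  0.0543 -0.0509]
0.317 [-0.0002  0.0661 -0.0555]
0.211 [-0.0002  0.0783 -0.0588]
0.106 [-0.0002  0.0908 -0.0608]
0.0 [-0.0003  0.1035 -0.0615]
```

The fingers shut completely, so the bar wasn't caught. I'll take one combined look.

```bash
python3 - <<'E'
from h import *
a=get_image('scene');b=get_image('wrist');t=get_image('top')
P=proj('scene',np.array([.5007,-.2645,.1285])).astype(int);Pt=proj('top',np.array([.5007,-.2645,.1285])).astype(int);print(P,Pt,proj('wrist',np.array([.5007,-.2645,.1285])))
c=np.zeros((600,800,3),np.uint8)
c[:400,:400]=cv2.resize(a[P[1]-50:P[1]+50,P[0]-40:P[0]+60],(400,400),interpolation=3)
c[:300,400:]=cv2.resize(b,(400,300),interpolation=3)
c[300:,400:]=cv2.resize(t[Pt[1]-45:Pt[1]+30,Pt[0]-60:Pt[0]+40],(400,300),interpolation=3)
cv2.imwrite('pics/g2.png',c[:,:,::-1])
for n in('scene','wrist','top'):
  for r in silhouettes('cam_lever',n)[:2]: print(n,r['p'],r['pixel'],r['mask'].sum())
E
```

```text
[207 153] [320 211] [256.15148419 233.66887131]
scene 0.72 [234.1, 179.3] 935
wrist 0.63 [377.6, 125.4] 11055
top 0.7 [282.2, 200.9] 432
```

View pics/g2.png

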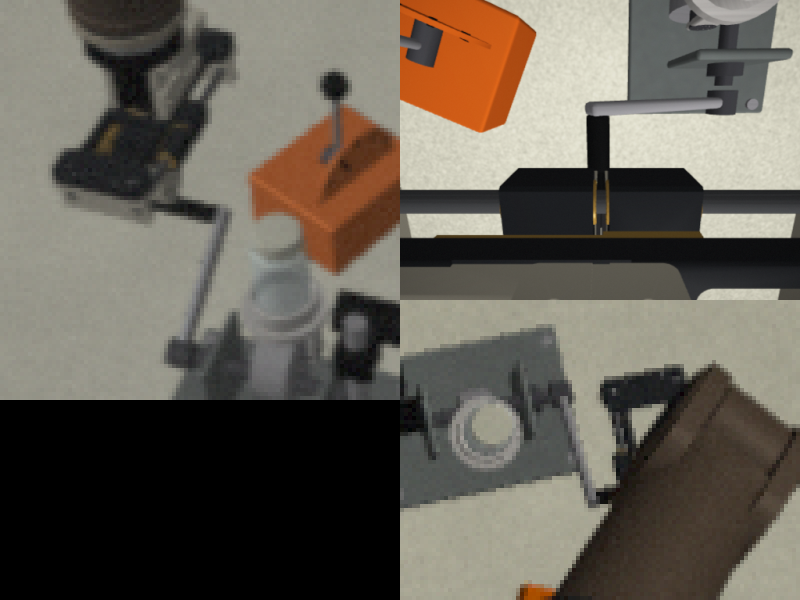

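```bash
python3 - <<'E'
from h import *
s=observe(); A=R.from_rotvec(s['ee_rot']);p=s['position']
f,cx,cy,T=K('wrist'); print(f,'cam in tool',A.inv().apply(T[:3,3]-p)); print((A.inv().as_matrix()@T[:3,:3]).round(3))
for h in(.030,.046):
  for z in(0,-.01,-.02,-.03,-.045):
    print(h,z,[proj('wrist',p+A.apply([x,sg*h,z])).round(0).tolist() for x in(-.0095,.0095) for sg in(-1,1)])
c,q=np.cos(.1736),np.sin(.1736);t=1.4-.3468
print('bar', [proj('wrist',np.array([.5914-c*.12*np.sin(t)-q*y,-.1828-q*.12*np.sin(t)+c*y,.07+.12*np.cos(t)])).round(0).tolist() for y in(-.018,-.065,-.098)])
E
```

```text
319.1305570880966 cam in tool [ 0.06421462  0.00069502 -0.18174613]
[[-0.    -0.97  -0.241]
 [ 1.    -0.    -0.001]
 [ 0.001 -0.241  0.97 ]]
0.03 0 [[207.0, 237.0], [305.0, 237.0], [206.0, 207.0], [307.0, 207.0]]
0.03 -0.01 [[204.0, 243.0], [308.0, 243.0], [203.0, 212.0], [309.0, 212.0]]
0.03 -0.02 [[201.0, 251.0], [311.0, 251.0], [200.0, 218.0], [312.0, 218.0]]
0.03 -0.03 [[198.0, 259.0], [314.0, 259.0], [196.0, 224.0], [316.0, 224.0]]
0.03 -0.045 [[192.0, 273.0], [319.0, 273.0], [190.0, 235.0], [321.0, 235.0]]
0.046 0 [[181.0, 237.0], [332.0, 237.0], [179.0, 207.0], [334.0, 207.0]]
0.046 -0.01 [[176.0, 243.0], [336.0, 243.0], [174.0, 212.0], [338.0, 212.0]]
0.046 -0.02 [[172.0, 251.0], [340.0, 251.0], [170.0, 218.0], [342.0, 218.0]]
0.046 -0.03 [[167.0, 259.0], [345.0, 259.0], [164.0, 224.0], [347.0, 224.0]]
0.046 -0.045 [[158.0, 273.0], [353.0, 273.0], [155.0, 235.0], [356.0, 235.0]]
bar [[255.0, 148.0], [255.0, 235.0], [255.0, 289.0]]
```

In the earlier wrist views the fingertips appear at (200,222)/(315,222) and (168,221)/(346,221). That puts the real tips about 26 mm short of the reported TCP. It also explains the narrow 21 mm grip on the ball, and the fingers shutting just above the bar. I'll open, go 22 mm deeper and regrip.

Request:
{"method": "jog_arm", "body": {"motion": [[[0,0,-0.005,0,0,0,-0.3],[0,0,-0.005,0,0,0,-0.3],[0,0,-0.005,0,0,0,-0.3],[0,0,-0.005,0,0,0,-0.3],[0,0,-0.005,0,0,0,-0.3],[0,0,-0.005,0,0,0,-0.3],[0,0,-0.005,0,0,0,-0.3],[0,0,0,0,0,0,-0.3],[0,0,0.006,0,0,0,-0.3],[0,0,0.012,0,0,0,-0.3]]], "force": 30}}

```text
clock: 15.12
position: [0.5004, -0.2644, 0.097]
ee_rot: [-2.017, -2.408, 0.0]
force: [-0.1, -0.5, -0.6]
width: 0.637
gripper_force: 0.0
```

Request:
{"method": "jog_arm", "body": {"motion": [[[0,0,0.005,0,0,0,-0.3],[0,0,0.01,0,0,0,-0.3],[0,0,0.01,0,0,0,0],[0,0,0.01,0,0,0,1],[0,0,0.01,0,0,0,1],[0,0,0.01,0,0,0,1],[0,0,0.01,0,0,0,1],[0,0,0.01,0,0,0,1],[0,0,0.01,0,0,0,1],[0,0,0.01,0,0,0,1]]]}}

```text
clock: 15.95
position: [0.4989, -0.2648, 0.0875]
ee_rot: [-2.017, -2.406, 0.002]
force: [-5.5, -2.1, 2.3]
width: 0.168
gripper_force: 30.0
```

Request:
{"method": "jog_arm", "body": {"motion": [[[0,0,0,0,0,0,1],[0,0,0,0,0,0,1],[0,0,0,0,0,0,1],[0,0,0,0,0,0,1],[0,0,0,0,0,0,1],[0,0,0,0,0,0,1],[0,0,0,0,0,0,1],[0,0,0,0,0,0,1]]]}}

```text
clock: 16.62
position: [0.4989, -0.2648, 0.0875]
ee_rot: [-2.017, -2.406, 0.002]
force: [-5.3, -0.9, 2.3]
width: 0.163
gripper_force: 30.0
```

```bash
cat > arc.py <<'E'
from h import *
O=.041
c,q=np.cos(.1736),np.sin(.1736); s=observe(); print('width',s['width']*92,s['gripper_force'],s['force'])
p=s['position'];dx,dy=p[0]-.5914,p[1]+.1828; x,y=c*dx+q*dy,-q*dx+c*dy; z=p[2]+O-.07
print('stand x,y,z',x,y,z,'r',np.hypot(x,z),'theta',1.4-np.arctan2(-x,z))
A=R.from_rotvec(s['ee_rot']); t0=np.arctan2(-x,z)
for t in np.linspace(t0,0,11)[1:]:
    print(t.round(3),A.inv().apply(np.array([.5914-c*.12*np.sin(t)-q*y,-.1828-q*.12*np.sin(t)+c*y,.07+.12*np.cos(t)-O])-p).round(4))
E
python3 arc.py
```

```text
width 15.021509840938252 30.002342462539673 [-5.29725302 -0.87058546  2.26365714]
stand x,y,z -0.10525177800773158 -0.06480764410988081 0.05852748394025656 r 0.12043007577082146 theta 0.33669613198921344
0.957 [-0.      0.0071 -0.0106]
0.851 [-0.      0.015  -0.0206]
0.744 [-0.      0.0239 -0.0298]
0.638 [-0.      0.0337 -0.0379]
0.532 [-0.      0.0443 -0.045 ]
0.425 [-0.0001  0.0556 -0.0509]
0.319 [-0.0001  0.0675 -0.0556]
0.213 [-0.0001  0.0798 -0.0589]
0.106 [-0.0001  0.0924 -0.061 ]
0.0 [-1.000e-04  1.051e-01 -6.170e-02]
```

The bar is gripped: width 15 mm, radius 120 mm. Swinging up.

Request:
{"method": "jog_arm", "body": {"motion": [[[0,0.0035,-0.0053,0,0,0,1],[0,0.007,-0.0106,0,0,0,1],[0,0.011,-0.0156,0,0,0,1],[0,0.015,-0.0206,0,0,0,1],[0,0.0194,-0.0252,0,0,0,1],[0,0.024,-0.0298,0,0,0,1],[0,0.0287,-0.0339,0,0,0,1],[0,0.0337,-0.0379,0,0,0,1],[0,0.039,-0.0415,0,0,0,1],[0,0.0443,-0.045,0,0,0,1]]]}}

```text
clock: 17.45
position: [0.5363, -0.2585, 0.1331]
ee_rot: [-2.016, -2.396, 0.01]
force: [-26.2, 2.4, 23.7]
width: 0.166
gripper_force: 30.1
```

```bash
python3 arc.py
```

```text
width 15.241679334032964 30.1067715883255 [-26.1751901    2.36006242  23.65552614]
stand x,y,z -0.06734462754925337 -0.06500308656908865 0.10405280907122577 r 0.12394468901635367 theta 0.8255844913346069
0.517 [ 0.      0.008  -0.0004]
0.46 [ 0.      0.0141 -0.0037]
0.402 [ 0.0001  0.0203 -0.0066]
0.345 [ 0.0001  0.0267 -0.0092]
0.287 [ 0.0001  0.0332 -0.0114]
0.23 [ 0.0001  0.0399 -0.0132]
0.172 [ 0.0002  0.0466 -0.0147]
0.115 [ 0.0002  0.0534 -0.0158]
0.057 [ 0.0002  0.0603 -0.0164]
0.0 [ 0.0002  0.0672 -0.0167]
```

The force is radial, so the bar sat a few mm lower than assumed (θ0≈0.27), pushed down by the earlier closing. I'll follow the corrected arc.

Request:
{"method": "jog_arm", "body": {"motion": [[[0,-0.003,-0.0015,0,0,0,1],[0,-0.002,-0.0035,0,0,0,1],[0,0.002,-0.006,0,0,0,1],[0,0.0065,-0.0086,0,0,0,1],[0,0.0118,-0.0114,0,0,0,1],[0,0.0173,-0.0138,0,0,0,1],[0,0.0228,-0.016,0,0,0,1],[0,0.0285,-0.0179,0,0,0,1],[0,0.0285,-0.0179,0,0,0,1]]]}}

```text
clock: 18.2
position: [0.571, -0.2523, 0.1514]
ee_rot: [-2.017, -2.406, 0.003]
force: [-7.9, 0.8, 10.7]
width: 0.162
gripper_force: 30.0
```

```bash
python3 arc.py | head -2; python3 - <<'E'
from h import *
for n in('scene','top'):
  get_image(n)
  for k in('cam_bar','cam_lever','holder'):
    for r in silhouettes(k,n)[:1]: print(n,k,r['p'],r['pixel'],r['mask'].sum())
E
```

```text
width 14.891698926942105 30.011882185935974 [-7.93391442  0.83958005 10.67068687]
stand x,y,z -0.032125515264375876 -0.06494187250861283 0.12237135304468164 r 0.1265179701741526 theta 1.1432684662764487
scene cam_bar 0.91 [229.2, 181.0] 1101
scene cam_lever 0.97 [233.9, 181.2] 1062
scene holder 0.97 [234.6, 171.7] 554
top cam_bar 0.84 [280.9, 191.8] 362
top cam_lever 0.85 [281.8, 192.2] 337
top holder 0.67 [281.6, 193.6] 243
```

```bash
python3 - <<'E'
import numpy as np
from scipy.optimize import least_squares
P=np.array([[-.10525,.05853],[-.06734,.10405],[-.03213,.12237]])
r=least_squares(lambda c:np.hypot(*(P-c).T)-.12,[0,0]);print(r.x,r.fun); c=r.x
t=np.arctan2(-(P-c)[:,0],(P-c)[:,1]);print(t)
print('to top',(c+[0,.12]-P[2]))
E
```

```text
[0.00354868 0.0075951 ] [ 0.00013125 -0.00029723  0.00019253]
[1.13294582 0.63379366 0.30138818]
to top [0.03567868 0.0052251 ]
```

Request:
{"method": "jog_arm", "body": {"motion": [[[0,0.003,-0.002,0,0,0,1],[0,0.008,-0.0036,0,0,0,1],[0,0.013,-0.0046,0,0,0,1],[0,0.018,-0.0054,0,0,0,1],[0,0.0225,-0.006,0,0,0,1],[0,0.027,-0.0064,0,0,0,1],[0,0.031,-0.0066,0,0,0,1],[0,0.034,-0.0067,0,0,0,1],[0,0.0355,-0.0067,0,0,0,1],[0,0.0355,-0.0067,0,0,0,1]]]}}

```text
clock: 19.43
position: [0.6058, -0.2461, 0.1576]
ee_rot: [-2.017, -2.406, 0.003]
force: [-6.1, -0.3, 5.5]
width: 0.165
gripper_force: 30.0
```

Request:
{"method": "jog_arm", "body": {"motion": [[[0,0,0,0,0,0,1],[0,0,0,0,0,0,1],[0,0,0,0,0,0,1],[0,0,0,0,0,0,1]]]}}

```text
clock: 19.77
position: [0.6058, -0.2461, 0.1576]
ee_rot: [-2.018, -2.406, 0.002]
force: [-5.8, -0.8, 5.1]
width: 0.167
gripper_force: 30.0
```

```bash
python3 arc.py | head -2; python3 - <<'E'
from h import *
import cv2
c,q=np.cos(.1736),np.sin(.1736)
W=lambda x,y,z:np.array([.5914+c*x-q*y,-.1828+q*x+c*y,z])
# jar cap-top centre vs theta: compare with holder silhouettes; expected pixel of jar top and arm/bar
for n in('wrist','scene','top'):
  im=get_image(n); cv2.imwrite(f'pics/end_{n}.png',im[:,:,::-1])
  for th in(1.3,1.4,1.5):
    t=1.4-th; print(n,th,'bar inner',proj(n,W(-.12*np.sin(t),-.018,.07+.12*np.cos(t))).round(1),'jartop',proj(n,W(-.03*np.sin(t),.07,.07+.03*np.cos(t)+.133)).round(1))
  for k in('cam_lever','holder'):
    for r in silhouettes(k,n)[:1]: ys,xs=np.nonzero(r['mask']);print(n,k,round(r['p'],2),r['pixel'],'bbox',xs.min(),xs.max(),ys.min(),ys.max())
E
```

```text
width 15.359756633411632 30.02904921770096 [-5.81547576 -0.78851521  5.10609802]
stand x,y,z 0.0032085043830698858 -0.06487273746395 0.12858603736822333 r 0.12862606075923458 theta 1.4249470223414322
wrist 1.3 bar inner [223.5 150. ] jartop [ 232.  -157.2]
wrist 1.4 bar inner [248.9 150.2] jartop [ 243.  -157.6]
wrist 1.5 bar inner [274.5 150.1] jartop [ 254.1 -157.2]
wrist cam_lever 0.72 [255.0, 117.1] bbox 196 309 0 300
wrist holder 0.82 [253.8, 17.2] bbox 195 309 0 47
scene 1.3 bar inner [207.  163.6] jartop [231.7 162.5]
scene 1.4 bar inner [205.3 166.3] jartop [231.3 163.2]
scene 1.5 bar inner [203.7 169.2] jartop [230.9 164. ]
scene cam_lever 0.78 [233.5, 180.3] bbox 193 246 159 205
scene holder 0.63 [234.0, 179.1] bbox 224 244 159 196
top 1.3 bar inner [305.2 188.5] jartop [281.7 189.5]
top 1.4 bar inner [304.5 185.2] jartop [281.5 188.6]
top 1.5 bar inner [303.8 182. ] jartop [281.3 187.8]
top cam_lever 0.81 [277.5, 193.5] bbox 270 304 183 202
top holder 0.64 [277.4, 193.8] bbox 271 288 183 200
```

```bash
python3 - <<'E'
from h import *
im=cv2.imread('pics/end_wrist.png').max(axis=2)
for row in(60,80,100,115,125,135,142,150,160,170,185,200):
    print(row,' '.join(f'{v:3d}' for v in im[row,190:312:3]))
c,q=np.cos(.1736),np.sin(.1736)
W=lambda x,y,z:np.array([.5914+c*x-q*y,-.1828+q*x+c*y,z])
print('base right edge corners',[proj('wrist',W(-.002+a*.075,-.0283,.012)).round(1).tolist() for a in(-1,1)],'cheek/hub',proj('wrist',W(0,-.014,.07)).round(1), proj('wrist',W(0,.022,.07)).round(1))
E
```

```text
60 103 104 102 101 103 102 102 103 103 102 103 104 102 103 103 104 102 102 104  41  55  67  71  69  60 105 103 105 104 104 105 104 104 102 104 105 104 105 104 105 105
80 102 102  99 101 103  94 107 115 116 118 117 118 116 118 115 117 118 116 115 117 116 115 115 117 117 120 117 118 118 118 119 118 117 118 119 119 116 110 105 105 105
100 105 101 103 103 101 101 102 102 103 104 101 105 106 106 106 105 103  93  95  36  52  67  71  68  57 103 103 103 104 102 107 107 104 104 107 105 106 106 106 107 102
115 102 102 103 104 104 104 103 103 102 103 101 101 100 101 103 106 104  38  46  54  60  67  69  69  68  67  59 106 106 106 108 107 106 105 109 108 106 106 108 106 108
125 105 125 122 101 103 102 102 104 105 106 106 106 105 104 102 103 103  43  57  72  73  73  72  72  73  69  57 106 106 106 110 111 109 106 106 107 108 107 108 108 105
135 112 152 151 145 105 102 106 104 104 106 101 104 105 103 103 103  88 104 123 124 130 131 132 129 126 129 128 120 105 105 106 107 106 108 107 109 107 110 107 109 110
142 226 231 226 223 224 225 226 220 228 223 226 217 220 225 223 223 141 120 148 152 152 153 15
[... 308 characters left out ...]
8 226   9  11  13  16  18  15  17  19  17  18  14 225 221 216 217 221 223 220 219 222 218 216 219 218
170 225 219 225 226 226 224 229 225 228 226 219 226 218 222 220 222 219  10  12  15  15  15  17  18  18  19  15  14 225 218 220 224 219 225 220 219 222 220 228 219 218
185 221 207 217 221 226 215 227 225 219 213 224 222 224 227 224 223 224  10  10  14  16  16  19  16  19  17  16  15 216 215 219 217 216 220 218 224 222 221 224 219 225
200 222 215 226 228 219 220 215 219 217 216 219 221 216 215 219 224 221  12  11  12  14  16  16  20  19  17  17  17 213 223 223 218 213 216 213 217 218 219 217 222 216
base right edge corners [[178.0, 139.9], [325.6, 140.1]] cheek/hub [252.8 128.6] [252.8  82.9]
```

The wrist view puts the hinge at column about 255 and the bar at about 256. That gives a lever angle of about 1.40–1.41 rad, so it is upright, firmly held and steady. Handing in.

```bash
python3 -c "
from cell import *
print(sign_off())"
```

```text
the job is handed in; nothing more can be done
None
```

I set the dimmer to the long mark first (about 0.525 rad measured), then swung the cam lever upright (about 1.40–1.41 rad) and handed the job in at about 20 s with the bar still gripped at 30 N; no judging result came back.

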